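# Fetch the touchstone from behind the bottles

### The job

The black touchstone lies at the back of the grey caddy, behind a brown dropper bottle, a wooden rubber stamp and a green bottle with a white cap. First clear these three out of the way into the blue side tray, leaving the touchstone alone; then lay the touchstone flat on the middle of the white tile; then put each of the three back on the very seat in the caddy where it stood at the start. Keep the bottles and the stamp upright throughout, and leave everything released and at rest.

Things in the scene. Friction and masses are not known exactly. Their poses are not given: they have to be found in the camera images.
- dropper_mid (a point): Dropper bottle, brown glass with a black dropper cap, 82 mm tall: round body 30 mm across up to 53 mm, cap 18 mm across above. Point: its centre, on the axis 41 mm above its underside. Standing upright (z up). About 0.04 kg. It stands on one of the three caddy seats; which one varies.
- stamp_mid (a point): Rubber stamp of brown wood, 73 mm tall: foot 26 mm (x) by 48 mm (y), 12 mm high, and on it a round turned handle, 29 mm wide to the fingers, gripped at about the height of the point. Point: on the axis, 36.5 mm above its underside. Standing upright (z up). About 0.05 kg. It stands on one of the three caddy seats; which one varies.
- jar_mid (a point): Green glass bottle with a white cap, 76 mm tall, 32 mm across over its lower 42 mm, narrower above. Point: its centre, on the axis 38 mm above its underside. Standing upright (z up). About 0.06 kg. It stands on one of the three caddy seats; which one varies.
- stone_mid (a point): Touchstone, a flat black block 40 mm (x) by 64 mm (y) by 11 mm high. Point: its centre, 5.5 mm above its underside. About 0.07 kg. It lies in the caddy behind the row of three, its long side roughly along the row; grip it across its 40 mm. While the three stand there, there is no room for a finger in front of it.
- caddy: Reagent caddy, a fixed shallow grey tray 137 mm (x) by 236 mm (y). Origin: centre of its underside; x points to its back, z up. Floor 4 mm above the origin, rim 4 mm thick and 10 mm high above the worktop. Three round seats (black circles, 58 mm across) on its floor at x = -32 mm and y = -68, 0, +68 mm; the three tall things each stand on one, within about 4 mm of its centre. The touchstone lies at about x = 17 mm, y = 0.
- side_tray: Side tray, a fixed shallow blue tray 95 mm (x) by 210 mm (y), empty at the start. Origin: centre of its underside, z up. Floor 4 mm above the origin, rim 4 mm thick and 10 mm high. The three tall things fit side by side along y at 65 mm spacing. Tray and white tile may change places.
- tile: White ceramic tile, fixed, 96 by 96 mm and 6 mm thick. Origin: centre of its underside, z up; its top is 6 mm above the origin and level.
There are look-alikes about, which are no part of the job. What is shaped like the part that bears stamp_mid but red is not meant.

How it is judged:
On the way, in this order (a step that is already met when the one before it is completed fails the run):
1. dropper bottle, stamp and green bottle all stand released in the side tray, the touchstone not yet moved (within 15 mm) (x of dropper_mid in the frame of side_tray between -0.045 and 0.045 m and y of dropper_mid in the frame of side_tray between -0.1 and 0.1 m and z of dropper_mid in the frame of side_tray between 0.039 and 0.051 m and linear speed of each of dropper, stamp, jar below 0.03 m/s and contact force between each of dropper, stamp, jar and the fingers below 0.2 N and angle between each of dropper_mid, stamp_mid, jar_mid's own z axis and vertical below 0.15 rad and x of stamp_mid in the frame of side_tray between -0.045 and 0.045 m and y of stamp_mid in the frame of side_tray between -0.1 and 0.1 m and z of stamp_mid in the frame of side_tray between 0.0345 and 0.0465 m and x of jar_mid in the frame of side_tray between -0.045 and 0.045 m and y of jar_mid in the frame of side_tray between -0.1 and 0.1 m and z of jar_mid in the frame of side_tray between 0.036 and 0.048 m and distance of stone_mid from where it was at the start of the episode below 0.015 m), for 0.2 s.
2. the touchstone lies released on the middle of the tile, the three others still in the side tray (horizontal distance between stone_mid and tile below 0.015 m and z of stone_mid in the frame of tile between 0.008 and 0.0155 m and linear speed of each of stone, dropper, stamp, jar below 0.03 m/s and contact force between each of stone, dropper, stamp, jar and the fingers below 0.2 N and angle between each of stone_mid, dropper_mid, stamp_mid, jar_mid's own z axis and vertical below 0.15 rad and x of dropper_mid in the frame of side_tray between -0.045 and 0.045 m and y of dropper_mid in the frame of side_tray between -0.1 and 0.1 m and z of dropper_mid in the frame of side_tray between 0.039 and 0.051 m and x of stamp_mid in the frame of side_tray between -0.045 and 0.045 m and y of stamp_mid in the frame of side_tray between -0.1 and 0.1 m and z of stamp_mid in the frame of side_tray between 0.0345 and 0.0465 m and x of jar_mid in the frame of side_tray between -0.045 and 0.045 m and y of jar_mid in the frame of side_tray between -0.1 and 0.1 m and z of jar_mid in the frame of side_tray between 0.036 and 0.048 m), for 0.2 s.
At the end, for the whole second after the job is handed in: The touchstone lies flat (within 0.15 rad) on the tile, its centre within 15 mm of the tile's centre; dropper bottle, stamp and green bottle each stand upright (within 0.15 rad) within 15 mm of where they stood at the start; all are released and at rest (horizontal distance between stone_mid and tile below 0.015 m and z of stone_mid in the frame of tile between 0.008 and 0.0155 m and linear speed of each of stone, dropper, stamp, jar below 0.03 m/s and contact force between each of stone, dropper, stamp, jar and the fingers below 0.2 N and angle between each of stone_mid, dropper_mid, stamp_mid, jar_mid's own z axis and vertical below 0.15 rad and distance of each of dropper_mid, stamp_mid, jar_mid from where it was at the start of the episode below 0.015 m).
It fails at once if a bottle or the stamp is tipped over (more than 0.6 rad from upright) (angle between any of dropper_mid, stamp_mid, jar_mid's own z axis and vertical above 0.6 rad).
It also fails if it takes over 136 s, if anything falls off the work surface, if the arm or the gripper's body presses on something with over 40 N, if the wrist force passes 120 N, or if a joint passes its speed limit or range.

### The arm

A 6-joint arm with a two-finger parallel gripper is mounted at the origin on a cart in front of the work surface, level with it; the furniture and walls round the work are solid. World frame = base frame: x ahead of the robot, y to its left, z up, the work surface at z = 0. Lengths are in m, angles in rad, forces in N, time in s.
With the tool pointing down it reaches from about 0.425 to 0.95 m from the base axis. Payload 3.5 kg.
Tool frame: the origin (TCP) lies between the finger pads; the fingertips stand 11 mm ahead of it and the grasp point (between the pads) lies 8 mm behind it; z points along the fingers, y is the line along which they close (so a half turn about z gives the same grasp; the last joint's range is limited). The gripper opens to 85 mm and grips with 20 to 120 N. Pads are 22 mm wide; open, the fingers measure 114 mm over their backs; the gripper's body (76 mm by 85 mm) begins 54 mm behind the grasp point. The pads swing forward as they close: fully open they stand 13 mm farther back than shut.
Start: joints at [-1.324, 0.286, 1.577, -0, 1.279, -0.15], TCP at [0.261, -0.623, 0.242] pointing down, gripper open.
Joint ranges: [-2.77, 2.77], [-0.9, 2.22], [0.21, 2.48], [-1.53, 4.67], [0.24, 2.81], [-2.84, 2.84]. Speed limits (rad/s): [2.79, 2.79, 3.14, 3.14, 3.14, 3.14].

### API

Orientations are given as [roll, pitch, yaw] about the fixed x, y, z axes, in that order (R = Rz(yaw) Ry(pitch) Rx(roll)).
In Python, from workcell import r gives the robot as it stands. The module is installed in compiled form; this text tells all that it offers.
- The arm moves only by the shell command python3 -m jog 'ROWS' [FORCE]. ROWS is JSON, a list of rows, each a list of 7 numbers: the turn, a rotation vector about the world's x, y, z in units of 8 degrees (1.0 is 8 degrees), then the shift along the world's x, y, z in units of 30 mm (1.0 is 30 mm), then the finger opening in mm, from 0 to 85.4. A call has exactly 8 rows; each row shifts and turns the commanded pose from where the row before left it; what a row does not reach is not made up. A row lasts 1/10 s, in which the tool goes at most 50 mm and 8.59 degrees, less where a joint would pass 70% of its speed; a pose out of reach is approached as far as the arm can. A call is refused whole if a number of a shift passes 1 or a number of a turn 1, either way. A call with a gripper value outside its range is refused whole. The fingers move at their own pace and stop on an object; FORCE is the grip in N (left out, the last holds). Time passes only in rows, so rows that do not move let the fingers close, or fill a call up. It gives the time, the measured TCP pose, the force, the opening and the grip force at its end, in the units of the state.
- r.state(): the state, without advancing time (a new reading comes with each control period).
- r.grab_frame(name): name is "side" or "top" or "wrist"; returns a dict with "frame" (480x640x3 uint8, blue, green, red), "fx", "fy", "cx", "cy" (pixels), "pose" (4x4, takes a point from camera to world coordinates). Camera axes: x right, y up, looking along -z (the intrinsics and any distortion apply to the point x, -y, -z); pixel columns grow to the right and rows downward; lengths in m; the calibration is good to about 2 mm. A picture is of the moment at which its call begins. There is no depth.
- r.sign_off(): hands the job in; it is judged then, once.
Trained networks look in the newest picture that a camera, given by its name, has taken for a name from the list of things; names that differ only in an ending like _2 or _b are one class to them, and where a whole thing is asked for, a point or a joint stands for the part that bears it (a point fixed in the world has none). Each returns a list of dicts, best first, with "conf" (0 to 1); they miss things now and then, are a little off and sometimes report something else, mostly with a low value. They report only what shows in the picture. A call takes as long as a camera call. They do not tell look-alikes from the thing itself.
- r.boxes_of(target, camera): "rect" ([left, top, width, height] in pixels, round what is visible of it).
- r.outline_of(target, camera): "pixels" (480x640 bool, what is visible of it) and "rect" ([left, top, width, height] in pixels, round what is visible of it).
The state is a dict: "t": time; "joint_pos": joint angles; "dq": joint speeds; "effort": joint torques, N m; "eef_pos": TCP position; "orientation": TCP orientation; "wrist_force": force on the tool from outside, world axes, zero at the start; "torque": the same for the moment, N m; "width": finger opening in m; "gripper_force": force on a finger pad.
Only numpy, scipy, OpenCV 4.12 (cv2) and the standard library are available. Lean on these libraries where they do the work, as an engineer would, in place of code of your own. Each camera call takes 0.05 s, during which the arm holds its last target. There are 200 camera calls.

## Working session

There is one attempt and no reset: what is moved stays moved. The work goes in short steps, Python scripts to look and compute and a shell command to move; the robot and the scene stay as the last step left them, time stands still between calls to the robot, and variables do not carry over. Pictures are saved under pics/ and viewed, at most 14 in all, crops included, and the job is handed in when it is done.

```bash
mkdir -p pics; cat > h.py <<'E'
import numpy as np, cv2
from workcell import r
def ray(f,u,v):
    d=np.array([(u-f["cx"])/f["fx"],-(v-f["cy"])/f["fy"],-1.0]); P=np.array(f["pose"])
    return P[:3,3],P[:3,:3]@d
def at_z(f,u,v,z):
    o,d=ray(f,u,v); return o+d*(z-o[2])/d[2]
def proj(f,p):
    P=np.array(f["pose"]); q=P[:3,:3].T@(np.array(p)-P[:3,3])
    return f["cx"]+f["fx"]*q[0]/-q[2], f["cy"]-f["fy"]*q[1]/-q[2]
E
python3 - <<'E'
from h import *
for c in ("top","side"):
    f=r.grab_frame(c); cv2.imwrite(f"pics/{c}0.png",f["frame"])
    print(c,[k for k in f],f["fx"],f["cx"],f["cy"],np.round(f["pose"],3).tolist())
    for n in ("dropper_mid","stamp_mid","jar_mid","stone_mid","caddy","side_tray","tile"):
        for b in r.boxes_of(n,c)[:4]:
            x,y,w,h=b["rect"]; print(n,round(b["conf"],2),np.round(b["rect"]).tolist(),np.round(at_z(f,x+w/2,y+h/2,0.01),3)[:2])
print(r.state())
E
```

```text
top ['frame', 'fx', 'fy', 'cx', 'cy', 'pose'] 534.2096615559777 322.5172648329643 237.51602741878315 [[-0.028, 0.997, -0.075, 0.45], [-0.999, -0.027, 0.02, -0.098], [0.018, 0.075, 0.997, 1.01], [0.0, 0.0, 0.0, 1.0]]
dropper_mid 0.48 [313.0, 200.0, 18.0, 18.0] [ 0.58  -0.118]
stamp_mid 0.84 [414.0, 188.0, 21.0, 27.0] [ 0.589 -0.313]
stamp_mid 0.79 [310.0, 255.0, 19.0, 27.0] [ 0.468 -0.111]
stamp_mid 0.55 [273.0, 195.0, 26.0, 21.0] [ 0.589 -0.05 ]
jar_mid 0.85 [347.0, 199.0, 18.0, 20.0] [ 0.577 -0.183]
stone_mid 0.57 [299.0, 171.0, 38.0, 23.0] [ 0.631 -0.112]
caddy 0.68 [255.0, 151.0, 130.0, 83.0] [ 0.611 -0.116]
side_tray 0.82 [168.0, 258.0, 114.0, 55.0] [0.441 0.066]
tile 0.39 [302.0, 171.0, 36.0, 24.0] [ 0.63  -0.117]
side ['frame', 'fx', 'fy', 'cx', 'cy', 'pose'] 477.9087654145766 324.3762221785947 252.1365956935336 [[-0.976, 0.121, -0.18, 0.358], [-0.217, -0.52, 0.826, 0.589], [0.006, 0.846, 0.534, 0.504], [0.0, 0.0, 0.0, 1.0]]
dropper_mid 0.7 [280.0, 231.0, 16.0, 44.0] [ 0.593 -0.155]
stamp_mid 0.9 [333.0, 244.0, 31.0, 43.0] [ 0.47 -0.14]
stamp_mid 0.87 [302.0, 189.0, 20.0, 40.0]
[... 388 characters left out ...]
, 30.0] [ 0.428 -0.216]
{'t': 0.8, 'joint_pos': array([-1.32400117e+00,  2.86267922e-01,  1.57669503e+00,  9.98235587e-06,
        1.27859781e+00, -1.49990344e-01]), 'dq': array([ 0.00055381,  0.0015059 ,  0.00060513,  0.0009211 , -0.00042922,
       -0.0016901 ]), 'effort': array([-2.61621353e-04, -4.05913925e+01, -2.92922705e+01, -1.99071169e-04,
        4.13137623e-04, -3.73515661e-06]), 'eef_pos': array([ 0.26089022, -0.62253225,  0.24234897]), 'orientation': array([ 3.14155968e+00, -4.68510889e-06,  3.96782625e-01]), 'wrist_force': array([-0.81273275, -0.21883735, -0.59147384]), 'torque': array([-0.06970097, -0.00293204, -0.05480382]), 'gripper_force': 0.0, 'width': 0.08552893667190246}
```

View pics/top0.png

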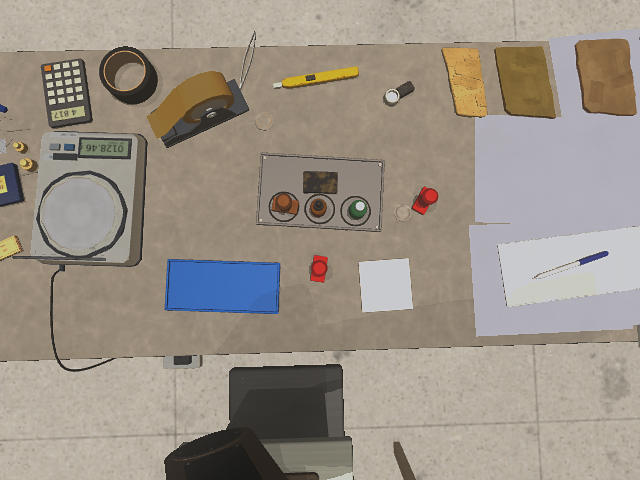

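```bash
python3 -c "
import cv2
a=cv2.imread('pics/side0.png')[170:420,190:440]
cv2.imwrite('pics/side0c.png',cv2.resize(a,(600,600),interpolation=cv2.INTER_CUBIC))"
```

```text
(no output)
```

View pics/side0c.png

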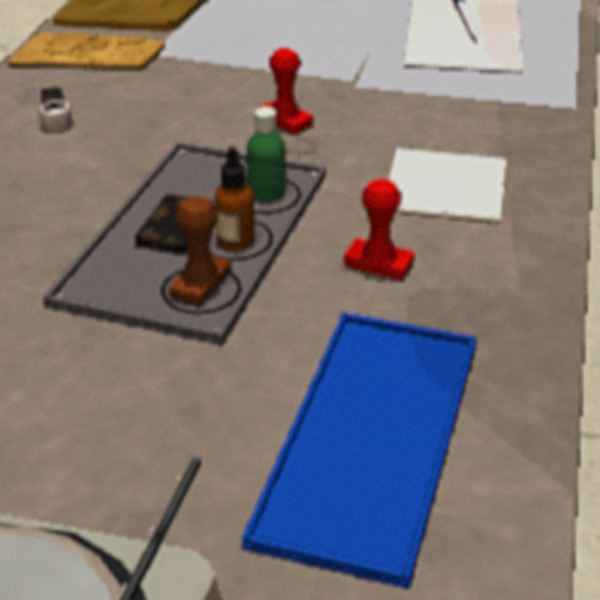

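The top picture shows the caddy around (320,192), the stone at (320,182), the blue tray at (223,286) and the tile at (386,285). There are three stamp-shaped things in the top picture: brown at (285,205) in the caddy, red at (319,269) and red at (425,200). The brown one is meant, since red is excluded and it stands on a caddy seat; the enlarged side crop confirms this at (200,250).

```bash
cat >> h.py <<'E'
from scipy.optimize import least_squares
def cyl(segs):
    a=np.linspace(0,2*np.pi,40); return np.vstack([np.c_[R*np.cos(a),R*np.sin(a),0*a+z] for R,z in segs])
def box(X,Y,Z): return np.array([[i*X/2,j*Y/2,k] for i in(-1,1) for j in(-1,1) for k in (0,Z)])
MOD={"dropper_mid":cyl([(.015,0),(.015,.053),(.009,.055),(.009,.082)]),
 "jar_mid":cyl([(.016,0),(.016,.042),(.009,.06),(.009,.076)]),
 "stamp_mid":np.vstack([box(.026,.048,.012),cyl([(.0145,.05),(.0145,.06),(.008,.073)])]),
 "stone_mid":box(.04,.064,.011)}
def fit(F,B,n,x0,yaw=0,z0=.004):
    c,s=np.cos(yaw),np.sin(yaw); M=MOD[n]@np.array([[c,s,0],[-s,c,0],[0,0,1]])
    def res(p):
        o=[]
        for k in B:
            q=np.array([proj(F[k],m+[p[0],p[1],z0]) for m in M]); lo,hi=q.min(0),q.max(0)
            x,y,w,h=B[k]; o+=[lo[0]-x,lo[1]-y,hi[0]-x-w,hi[1]-y-h]
        return np.array(o)
    s=least_squares(res,x0,loss="soft_l1"); return s.x,np.round(res(s.x),1)
def rect(f,mask,z):
    m=cv2.morphologyEx(mask.astype(np.uint8),cv2.MORPH_OPEN,np.ones((3,3)))
    c=max(cv2.findContours(m,0,2)[0],key=cv2.contourArea)[:,0]
    p=np.array([at_z(f,u,v,z)[:2] for u,v in c])*1000
    return cv2.minAreaRect(p.astype(np.float32))
E
python3 - <<'E'
from h import *
F={c:r.grab_frame(c) for c in("top","side")}
for c in F:
    h=cv2.cvtColor(F[c]["frame"],cv2.COLOR_BGR2HSV)
    print(c,"tray",rect(F[c],(abs(h[...,0].astype(int)-110)<14)&(h[...,1]>150)&(np.arange(480)[:,None]>250)&(np.arange(640)>160)&(np.arange(640)<400),.008))
    for n,z in(("tile",.006),("caddy",.008),("stone_mid",.015)):
        for o in r.outline_of(n,c)[:2]: print(n,round(o["conf"],2),o["rect"],rect(F[c],o["pixels"],z))
f=F["top"]; g=f["frame"][250:320,350:425].min(2)>195
m=np.zeros((480,640),bool); m[250:320,350:425]=g; print("tile white",rect(f,m,.006))
cand={"dropper_mid":([.59,-.118],),"jar_mid":([.58,-.183],),"stamp_mid":([.589,-.05],),"stone_mid":([.63,-.112],)}
for n,(x0,) in cand.items():
    B={}
    for c in F:
        L=r.outline_of(n,c)
        L=[o["rect"] for o in L if np.hypot(*(np.array(proj(F[c],x0+[.04]))-[o["rect"][0]+o["rect"][2]/2,o["rect"][1]+o["rect"][3]/2]))<18]
        if L: B[c]=L[0]
    for k in [list(B)]+[[c] for c in B]:
        print(n,k,fit(F,{c:B[c] for c in k},n,x0))
E
```

```text
top tray ((439.9088134765625, 71.0955581665039), (208.49301147460938, 94.00798797607422), 86.42781829833984)
tile 0.6 [358.4, 257.4, 57.0, 56.3] ((432.9320373535156, -232.8385772705078), (97.544921875, 96.05438995361328), 2.4982714653015137)
caddy 0.85 [256.1, 152.5, 130.1, 82.1] ((613.4847412109375, -116.10491180419922), (236.4617919921875, 139.3520965576172), 85.19974517822266)
stone_mid 0.78 [301.0, 171.4, 37.6, 23.1] ((630.0007934570312, -115.5133056640625), (63.84550476074219, 40.64643859863281), 86.17665100097656)
side tray ((438.54083251953125, 76.28495025634766), (215.54566955566406, 94.99968719482422), 86.35600280761719)
tile 0.96 [349.8, 232.9, 50.5, 30.5] ((431.3613586425781, -224.49313354492188), (96.34687805175781, 101.72038269042969), 2.7214744091033936)
caddy 0.91 [208.2, 226.2, 119.2, 88.1] ((610.0789794921875, -109.45504760742188), (245.32432556152344, 141.62135314941406), 85.1888656616211)
caddy 0.44 [293.0, 215.2, 14.2, 37.8] ((590.0375366210938, -237.8890380859375), (29.420490264892578, 152.6671905517578), 14.294374465942383)
stone_mid 0.88 [244.0, 253.0, 26.0, 23
[... 694 characters left out ...]
[-0.6,  0.2,  0.5, -0.2]))
jar_mid ['side'] (array([ 0.57551527, -0.18738278]), array([ 0.5, -2.5, -0.5,  1.6]))
stamp_mid ['top', 'side'] (array([ 0.58733759, -0.04823469]), array([-1.5,  0.4,  0.3, -0.7,  2. ,  0.4, -0.9, -3.4]))
stamp_mid ['top'] (array([ 0.58712099, -0.04932063]), array([-0.9,  0.5,  0.9, -0.6]))
stamp_mid ['side'] (array([ 0.58648883, -0.04210658]), array([ 1.3,  2.4, -1.5, -1.1]))
stone_mid ['top', 'side'] (array([ 0.63103291, -0.11227346]), array([-0.2, -0.8, -3.2, -1.1,  0.8, -2.8,  6.7, -0.2]))
stone_mid ['top'] (array([ 0.62910239, -0.11543446]), array([ 1.5,  0.2, -1.5, -0.2]))
stone_mid ['side'] (array([ 0.63511241, -0.10776568]), array([-2.3, -1.8,  4. ,  0.9]))
```

```bash
python3 -m jog '[[0,0,0.49,0.65,0.92,0,60],[0,0,0.49,0.65,0.92,0,60],[0,0,0.49,0.65,0.92,0,60],[0,0,0.49,0.65,0.92,0,60],[0,0,0.49,0.65,0.92,0,60],[0,0,0.49,0.65,0.92,0,60],[0,0,0.49,0.65,0.92,0,60],[0,0,0.49,0.65,0.92,0,60]]' 30
python3 -m jog '[[0,0,0.49,0.65,0.92,0,60],[0,0,0.49,0.65,0.92,0,60],[0,0,0.49,0.65,0.92,0,60],[0,0,0.49,0.65,0.92,0,60],[0,0,0.49,0.65,0.92,0,60],[0,0,0.49,0.65,0.92,0,60],[0,0,0.49,0.65,0.92,0,60],[0,0,0,0,0,0,60]]' 30
python3 - <<'E'
from h import *
f=r.grab_frame("wrist"); cv2.imwrite("pics/w1.png",f["frame"])
print(np.round(f["pose"],3).tolist(),r.state()["eef_pos"],r.state()["orientation"])
for n,x0 in (("jar_mid",[.5744,-.1814]),("dropper_mid",[.5776,-.1138]),("stamp_mid",[.587,-.049]),("stone_mid",[.63,-.1154])):
    for o in r.boxes_of(n,"wrist")[:2]: print(n,round(o["conf"],2),o["rect"],fit({"w":f},{"w":o["rect"]},n,x0,-.08))
E
```

```text
t: 2.4
eef_pos: [0.4175, -0.4006, 0.2425]
orientation: [3.141, 0.0, 0.947]
wrist_force: [0.4, 0.4, 0.0]
width: 0.0598
gripper_force: 0.0
t: 3.2
eef_pos: [0.555, -0.2055, 0.2425]
orientation: [3.141, -0.001, 1.428]
wrist_force: [-0.5, -0.9, 0.3]
width: 0.0601
gripper_force: 0.0
[[0.99, 0.137, 0.036, 0.565], [-0.142, 0.954, 0.263, -0.139], [0.001, -0.265, 0.964, 0.374], [0.0, 0.0, 0.0, 1.0]] [ 0.5541056  -0.20706919  0.24239623] [3.14155472e+00 2.25821125e-04 1.42592207e+00]
jar_mid 0.93 [321.8, 150.3, 41.1, 44.2] (array([ 0.5773982 , -0.18336147]), array([-0.7, -1. ,  0.6,  0.9]))
dropper_mid 0.74 [312.7, 47.0, 44.1, 49.8] (array([ 0.58090728, -0.10999709]), array([ 0.3, -0. , -0.3,  0. ]))
stamp_mid 0.94 [344.6, 282.5, 61.0, 66.7] (array([ 0.59462768, -0.31074258]), array([16.4, -5.4, -1.7,  1.6]))
stamp_mid 0.75 [150.3, 71.8, 76.3, 40.0] (array([ 0.46825823, -0.1132821 ]), array([  1.4,  -3.4, -10.4,  22. ]))
stone_mid 0.66 [372.0, 26.1, 52.8, 90.2] (array([ 0.63309413, -0.1147295 ]), array([-0.7, -0.1,  0.7,  0.1]))
```

View pics/w1.png

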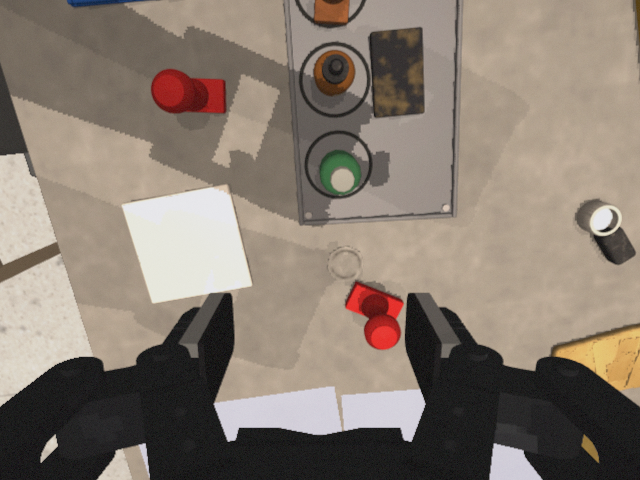

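The wrist picture shows the jar at (341,172), dropper (335,72), stone (398,71) and red decoys at (190,90) and (380,315). It agrees with the top view to about 3 mm. I'll take the jar first.

```bash
python3 -m jog '[[0,0,0.44,0.73,0.82,0,60],[0,0,0,0,0,-1,60],[0,0,0,0,0,-1,60],[0,0,0,0,0,-1,60],[0,0,0,0,0,-1,60],[0,0,0,0,0,-1,60],[0,0,0,0,0,-1,60],[0,0,0,0,0,-0.98,60]]' 30
python3 -m jog '[[0,0,0,0,0,0,60],[0,0,0,0,0,0,20],[0,0,0,0,0,0,20],[0,0,0,0,0,0,20],[0,0,0,0,0,0,20],[0,0,0,0,0,0,20],[0,0,0,0,0,0,20],[0,0,0,0,0,0,20]]' 30
```

```text
t: 4.25
eef_pos: [0.5747, -0.1853, 0.0319]
orientation: [3.141, 0.0, 1.482]
wrist_force: [-0.0, -0.7, 0.6]
width: 0.06
gripper_force: 0.0
t: 5.05
eef_pos: [0.5767, -0.1848, 0.0352]
orientation: [3.138, 0.002, 1.485]
wrist_force: [-0.4, -0.4, 6.7]
width: 0.0307
gripper_force: 30.3
```

```bash
python3 -m jog '[[0,0,0,0,0,0.2,20],[0,0,0,0,0,0.3,20],[0,0,0,0,0,0.5,20],[0,0,0,0,0,0.5,20],[0,0,0,0,0,0.5,20],[0,0,0,0,0,0.5,20],[0,0,0,0,0,0.5,20],[0,0,0,0,0,0,20]]' 40
python3 - <<'E'
from h import *
f=r.grab_frame("side"); a=f["frame"][150:330,230:430]; cv2.imwrite("pics/s1.png",cv2.resize(a,(660,594),interpolation=cv2.INTER_CUBIC))
E
```

```text
t: 5.85
eef_pos: [0.577, -0.1848, 0.1265]
orientation: [3.136, 0.002, 1.485]
wrist_force: [0.4, -0.2, -0.8]
width: 0.0304
gripper_force: 39.6
```

View pics/s1.png

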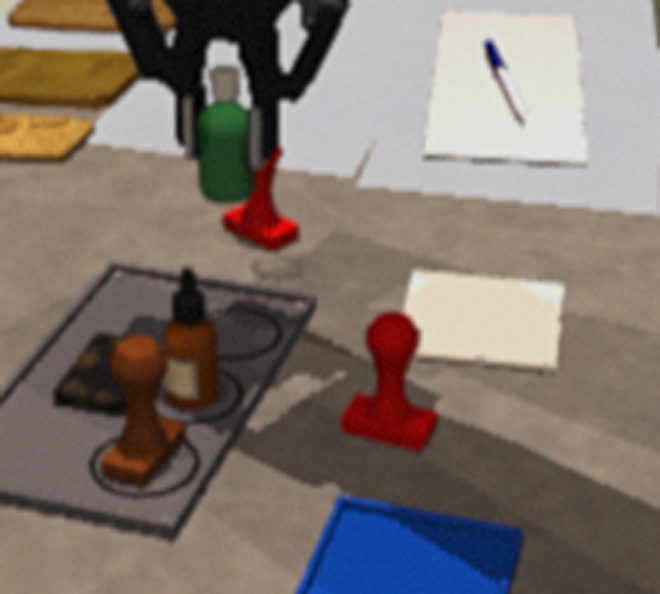

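The side crop shows the jar held upright at (225,130) and the red stamps and the others undisturbed. On to the tray.

```bash
python3 -m jog '[[0,0,0,-0.667,0.9,0,20],[0,0,0,-0.667,0.9,0,20],[0,0,0,-0.667,0.9,0,20],[0,0,0,-0.667,0.9,0,20],[0,0,0,-0.667,0.9,0,20],[0,0,0,-0.667,0.9,0,20],[0,0,0,-0.667,0.9,0,20],[0,0,0,0,0,0,20]]' 40
python3 -m jog '[[0,0,0,0,0,-0.6,20],[0,0,0,0,0,-0.6,20],[0,0,0,0,0,-0.5,20],[0,0,0,0,0,-0.5,20],[0,0,0,0,0,-0.4,20],[0,0,0,0,0,-0.2,20],[0,0,0,0,0,-0.15,20],[0,0,0,0,0,0,20]]' 40
```

```text
t: 6.7
eef_pos: [0.4317, 0.0077, 0.1211]
orientation: [-3.137, -0.001, 1.487]
wrist_force: [0.1, 0.6, -1.0]
width: 0.0304
gripper_force: 39.7
t: 7.5
eef_pos: [0.436, 0.0048, 0.0353]
orientation: [-3.142, 0.0, 1.485]
wrist_force: [-1.6, 0.3, 2.7]
width: 0.0307
gripper_force: 40.1
```

```bash
python3 -m jog '[[0,0,0,0,0,0,60],[0,0,0,0,0,0,60],[0,0,0,0,0,0,60],[0,0,0,0,0,0,60],[0,0,0,0,0,0.5,60],[0,0,0,0,0,1,60],[0,0,0,0,0,1,60],[0,0,0,0,0,1,60]]' 30
python3 -m jog '[[0,0,0,0.68,-0.555,0,60],[0,0,0,0.68,-0.555,0,60],[0,0,0,0.68,-0.555,0,60],[0,0,0,0.68,-0.555,0,60],[0,0,0,0.68,-0.555,0,60],[0,0,0,0.68,-0.555,0,60],[0,0,0,0.68,-0.555,0,60],[0,0,0,0,0,0,60]]'
python3 - <<'E'
from h import *
f=r.grab_frame("wrist"); cv2.imwrite("pics/w2.png",f["frame"]); print(r.state()["eef_pos"])
for n,x0,z0 in (("dropper_mid",[.5776,-.1138],.004),("stamp_mid",[.587,-.049],.004)):
    for o in r.boxes_of(n,"wrist")[:3]: print(n,round(o["conf"],2),o["rect"],fit({"w":f},{"w":o["rect"]},n,x0,-.08,z0))
f=r.grab_frame("top")
for o in r.boxes_of("jar_mid","top")[:2]: print(o,fit({"w":f},{"w":o["rect"]},"jar_mid",[.437,.006]))
E
```

```text
t: 8.3
eef_pos: [0.4349, 0.0051, 0.1404]
orientation: [-3.141, -0.0, 1.485]
wrist_force: [0.5, 0.6, -0.1]
width: 0.0598
gripper_force: 0.0
t: 9.1
eef_pos: [0.58, -0.1135, 0.1396]
orientation: [3.14, 0.001, 1.483]
wrist_force: [0.4, -0.1, -0.5]
width: 0.06
gripper_force: 0.0
[ 0.57859908 -0.11230923  0.13920386]
dropper_mid 0.86 [290.8, 196.2, 56.0, 74.5] (array([ 0.58178185, -0.10580698]), array([-1.1, -6. ,  1.1,  1.3]))
stamp_mid 0.6 [67.7, 212.5, 112.0, 76.4] (array([ 0.46966104, -0.10857718]), array([  1. , -16.7, -10.9,   1.4]))
stamp_mid 0.58 [291.7, 71.5, 66.0, 93.0] (array([ 0.58963172, -0.04771514]), array([ 1.7,  1.5, -1.8, -3.9]))
```

```bash
python3 -m jog '[[0,0,0,0.04,0.06,-0.3,60],[0,0,0,0,0,-0.7,60],[0,0,0,0,0,-0.7,60],[0,0,0,0,0,-0.6,60],[0,0,0,0,0,-0.5,60],[0,0,0,0,0,-0.4,60],[0,0,0,0,0,-0.25,60],[0,0,0,0,0,0,60]]' 30
python3 -m jog '[[0,0,0,0,0,0,20],[0,0,0,0,0,0,20],[0,0,0,0,0,0,20],[0,0,0,0,0,0,20],[0,0,0,0,0,0,20],[0,0,0,0,0,0,20],[0,0,0,0,0,0,20],[0,0,0,0,0,0,20]]' 30
```

```text
t: 10.15
eef_pos: [0.5785, -0.1093, 0.0347]
orientation: [-3.14, -0.001, 1.485]
wrist_force: [-0.6, -0.2, 0.3]
width: 0.0604
gripper_force: 0.0
t: 10.95
eef_pos: [0.5801, -0.11, 0.0371]
orientation: [3.14, 0.001, 1.485]
wrist_force: [0.2, -0.7, 6.0]
width: 0.0291
gripper_force: 29.9
```

```bash
python3 -m jog '[[0,0,0,0,0,0.2,20],[0,0,0,0,0,0.3,20],[0,0,0,0,0,0.5,20],[0,0,0,0,0,0.5,20],[0,0,0,0,0,0.5,20],[0,0,0,0,0,0.5,20],[0,0,0,0,0,0.5,20],[0,0,0,0,0,0,20]]' 40
python3 -m jog '[[0,0,0,-0.66,0.864,0,20],[0,0,0,-0.66,0.864,0,20],[0,0,0,-0.66,0.864,0,20],[0,0,0,-0.66,0.864,0,20],[0,0,0,-0.66,0.864,0,20],[0,0,0,-0.66,0.864,0,20],[0,0,0,-0.66,0.864,0,20],[0,0,0,0,0,0,20]]' 40
python3 -m jog '[[0,0,0,0,0,-0.6,20],[0,0,0,0,0,-0.6,20],[0,0,0,0,0,-0.5,20],[0,0,0,0,0,-0.5,20],[0,0,0,0,0,-0.4,20],[0,0,0,0,0,-0.2,20],[0,0,0,0,0,-0.15,20],[0,0,0,0,0,0,20]]' 40
```

```text
t: 11.75
eef_pos: [0.581, -0.1103, 0.1295]
orientation: [3.136, 0.002, 1.485]
wrist_force: [-0.1, -0.3, 0.4]
width: 0.0291
gripper_force: 39.5
t: 12.55
eef_pos: [0.4376, 0.074, 0.1247]
orientation: [-3.138, -0.001, 1.488]
wrist_force: [0.8, -0.8, 0.1]
width: 0.029
gripper_force: 39.6
t: 13.35
eef_pos: [0.4411, 0.0716, 0.0376]
orientation: [3.141, 0.0, 1.484]
wrist_force: [0.2, -0.6, 0.9]
width: 0.0288
gripper_force: 39.6
```

```bash
python3 -m jog '[[0,0,0,0,0,-0.03,60],[0,0,0,0,0,0,60],[0,0,0,0,0,0,60],[0,0,0,0,0,0,60],[0,0,0,0,0,0.5,60],[0,0,0,0,0,1,60],[0,0,0,0,0,1,60],[0,0,0,0,0,1,60]]' 30
python3 -m jog '[[0,0,0,0.705,-0.57,0,60],[0,0,0,0.705,-0.57,0,60],[0,0,0,0.705,-0.57,0,60],[0,0,0,0.705,-0.57,0,60],[0,0,0,0.705,-0.57,0,60],[0,0,0,0.705,-0.57,0,60],[0,0,0,0.705,-0.57,0,60],[0,0,0,0,0,0,60]]'
python3 -m jog '[[0,0,0,0,0,-0.3,60],[0,0,0,0,0,-0.7,60],[0,0,0,0,0,-0.7,60],[0,0,0,0,0,-0.6,60],[0,0,0,0,0,-0.5,60],[0,0,0,0,0,-0.4,60],[0,0,0,0,0,-0.3,60],[0,0,0,0,0,0,60]]' 30
python3 -m jog '[[0,0,0,0,0,0,20],[0,0,0,0,0,0,20],[0,0,0,0,0,0,20],[0,0,0,0,0,0,20],[0,0,0,0,0,0,20],[0,0,0,0,0,0,20],[0,0,0,0,0,0,20],[0,0,0,0,0,0,20]]' 30
```

```text
t: 14.15
eef_pos: [0.4403, 0.0718, 0.1426]
orientation: [-3.141, 0.0, 1.485]
wrist_force: [0.0, 0.6, 0.0]
width: 0.06
gripper_force: 0.0
t: 14.95
eef_pos: [0.5908, -0.05, 0.1419]
orientation: [3.139, 0.001, 1.483]
wrist_force: [-0.2, 0.2, 1.0]
width: 0.0599
gripper_force: 0.0
t: 15.75
eef_pos: [0.5876, -0.0475, 0.0351]
orientation: [-3.139, -0.0, 1.485]
wrist_force: [-0.3, -0.0, -0.0]
width: 0.0598
gripper_force: 0.0
t: 16.55
eef_pos: [0.5895, -0.0482, 0.0376]
orientation: [3.14, 0.0, 1.484]
wrist_force: [0.2, -0.2, 5.8]
width: 0.0285
gripper_force: 29.8
```

```bash
python3 -m jog '[[0,0,0,0,0,0.2,20],[0,0,0,0,0,0.3,20],[0,0,0,0,0,0.5,20],[0,0,0,0,0,0.5,20],[0,0,0,0,0,0.5,20],[0,0,0,0,0,0.5,20],[0,0,0,0,0,0.5,20],[0,0,0,0,0,0,20]]' 40
python3 -m jog '[[0,0,0,-0.688,0.876,0,20],[0,0,0,-0.688,0.876,0,20],[0,0,0,-0.688,0.876,0,20],[0,0,0,-0.688,0.876,0,20],[0,0,0,-0.688,0.876,0,20],[0,0,0,-0.688,0.876,0,20],[0,0,0,-0.688,0.876,0,20],[0,0,0,0,0,0,20]]' 40
python3 -m jog '[[0,0,0,0,0,-0.6,20],[0,0,0,0,0,-0.6,20],[0,0,0,0,0,-0.5,20],[0,0,0,0,0,-0.5,20],[0,0,0,0,0,-0.4,20],[0,0,0,0,0,-0.2,20],[0,0,0,0,0,-0.17,20],[0,0,0,0,0,0,20]]' 40
```

```text
t: 17.35
eef_pos: [0.5906, -0.0484, 0.1302]
orientation: [3.136, 0.001, 1.485]
wrist_force: [0.4, -0.6, -0.8]
width: 0.028
gripper_force: 39.4
t: 18.15
eef_pos: [0.4411, 0.1381, 0.1254]
orientation: [-3.138, -0.0, 1.488]
wrist_force: [0.5, -0.5, -0.6]
width: 0.0281
gripper_force: 39.6
t: 18.95
eef_pos: [0.445, 0.1359, 0.038]
orientation: [3.141, -0.0, 1.484]
wrist_force: [0.6, -0.4, 0.2]
width: 0.0281
gripper_force: 39.5
```

```bash
python3 -m jog '[[0,0,0,0,0,-0.03,60],[0,0,0,0,0,0,60],[0,0,0,0,0,0,60],[0,0,0,0,0,0,60],[0,0,0,0,0,0.5,60],[0,0,0,0,0,1,60],[0,0,0,0,0,1,60],[0,0,0,0,0,1,60]]' 30
python3 -m jog '[[0,0,0,0.75,-0.98,0,60],[0,0,0,0.75,-0.98,0,60],[0,0,0,0.75,-0.98,0,60],[0,0,0,0.75,-0.98,0,60],[0,0,0,0.75,-0.98,0,60],[0,0,0,0.75,-0.98,0,60],[0,0,0,0.75,-0.98,0,60],[0,0,0,0.75,-0.98,0,60]]'
python3 -m jog '[[0,0,0,0.22,-0.52,0.5,65],[0,0,0,0,0,0,65],[0,0,0,0,0,0,65],[0,0,0,0,0,0,65],[0,0,0,0,0,0,65],[0,0,0,0,0,0,65],[0,0,0,0,0,0,65],[0,0,0,0,0,0,65]]'
python3 - <<'E'
from h import *
s=r.state(); print(s["eef_pos"],s["orientation"])
f=r.grab_frame("wrist"); cv2.imwrite("pics/w3.png",f["frame"])
for o in r.outline_of("stone_mid","wrist")[:2]: print(o["conf"],o["rect"],rect(f,o["pixels"],.013))
t=r.grab_frame("top"); cv2.imwrite("pics/t3.png",cv2.resize(t["frame"][130:330,150:430],(800,571),interpolation=cv2.INTER_CUBIC))
for n,x0 in (("jar_mid",[.437,.007]),("dropper_mid",[.441,.0715]),("stamp_mid",[.445,.136])):
    for o in r.boxes_of(n,"top")[:3]: print(n,o,fit({"w":t},{"w":o["rect"]},n,x0))
E
```

```text
t: 19.75
eef_pos: [0.4439, 0.136, 0.1425]
orientation: [-3.141, 0.0, 1.484]
wrist_force: [0.3, -0.3, 0.6]
width: 0.0602
gripper_force: 0.0
t: 20.55
eef_pos: [0.6249, -0.1005, 0.1413]
orientation: [-3.141, -0.0, 1.484]
wrist_force: [0.2, 1.2, -0.0]
width: 0.0601
gripper_force: 0.0
t: 21.35
eef_pos: [0.6307, -0.1144, 0.1565]
orientation: [-3.141, -0.0, 1.485]
wrist_force: [-1.6, 0.3, 0.2]
width: 0.0649
gripper_force: 0.0
[ 0.6306539  -0.1144269   0.15648149] [-3.14144760e+00 -8.80659235e-06  1.48493444e+00]
0.89 [287.6, 172.1, 61.7, 97.8] ((631.9126586914062, -114.95626831054688), (65.77948760986328, 40.00593185424805), 87.06954956054688)
0.65 [174.7, 31.6, 230.0, 352.5] ((614.5166625976562, -114.40866088867188), (232.7532196044922, 135.0656280517578), 85.07299041748047)
stamp_mid {'rect': [412.0, 189.4, 24.9, 22.2], 'conf': 0.9} (array([ 0.58628937, -0.31148457]), array([-1.6,  1.1,  1.3, -1.3]))
stamp_mid {'rect': [174.3, 278.4, 27.0, 16.1], 'conf': 0.85} (array([0.44195152, 0.13307135]), array([-1. , -0.2,  1.2,  0.2]))
stamp_mid {'rect': [320.4, 255.8, 9.1, 22.6], 'conf': 0.59} (array([ 0.46915262, -0.12016499]), array([-8.8,  2.9,  8.3, -3.2]))
```

View pics/w3.png

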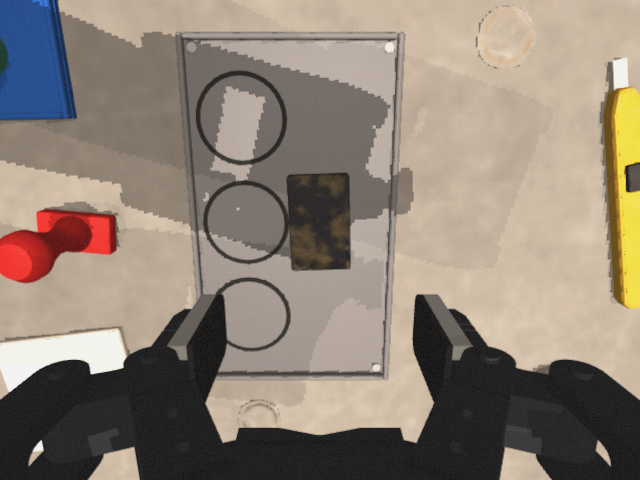

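View pics/t3.png

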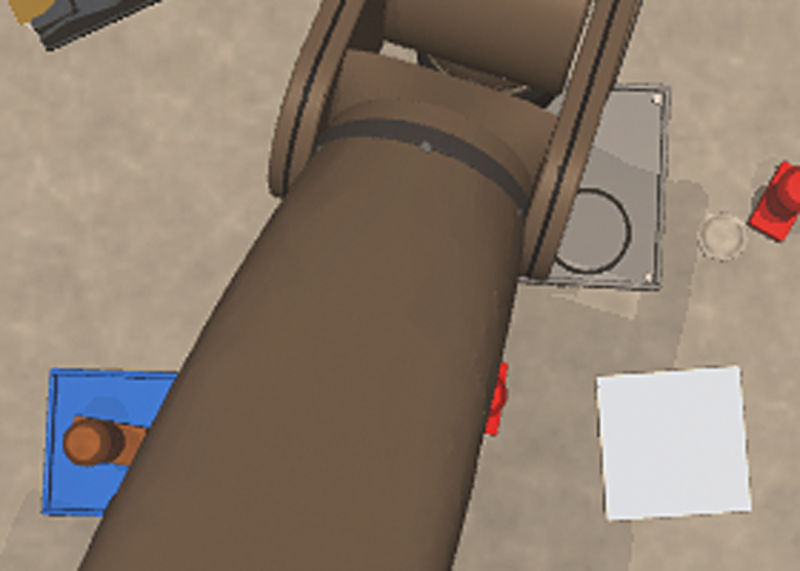

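The wrist view shows the stone clear at (319,221) with all three seats empty. The top view shows the brown stamp standing in the tray at (90,440) of the crop, with the other two hidden by the arm. Now I'll grip the stone with a 50 mm opening, to clear the back rim.

```bash
python3 -m jog '[[0,0,0.25,0.04,-0.02,-0.7,50],[0,0,0,0,0,-0.7,50],[0,0,0,0,0,-0.7,50],[0,0,0,0,0,-0.7,50],[0,0,0,0,0,-0.7,50],[0,0,0,0,0,-0.4,50],[0,0,0,0,0,-0.3,50],[0,0,0,0,0,0,50]]' 30
python3 -m jog '[[0,0,0,0,0,-0.2,50],[0,0,0,0,0,-0.2,50],[0,0,0,0,0,-0.08,50],[0,0,0,0,0,0,50],[0,0,0,0,0,0,50],[0,0,0,0,0,0,50],[0,0,0,0,0,0,50],[0,0,0,0,0,0,50]]' 30
python3 -m jog '[[0,0,0,0,0,0,30],[0,0,0,0,0,0,30],[0,0,0,0,0,0,30],[0,0,0,0,0,0,30],[0,0,0,0,0,0,30],[0,0,0,0,0,0,30],[0,0,0,0,0,0,30],[0,0,0,0,0,0,30]]' 30
```

```text
t: 22.45
eef_pos: [0.6313, -0.1152, 0.0294]
orientation: [-3.14, -0.001, 1.519]
wrist_force: [0.6, 0.1, 0.2]
width: 0.05
gripper_force: 0.0
t: 23.25
eef_pos: [0.6321, -0.1154, 0.0163]
orientation: [3.141, 0.0, 1.519]
wrist_force: [0.3, -0.0, 0.8]
width: 0.0497
gripper_force: 0.0
t: 24.05
eef_pos: [0.6323, -0.1155, 0.0165]
orientation: [3.141, 0.0, 1.519]
wrist_force: [0.9, -0.3, 1.7]
width: 0.0387
gripper_force: 31.2
```

```bash
python3 -m jog '[[0,0,0,0,0,0.1,30],[0,0,0,0,0,0.3,30],[0,0,0,0,0,0.5,30],[0,0,0,0,0,0.6,30],[0,0,0,0,0,0.6,30],[0,0,0,0,0,0.5,30],[0,0,0,0,0,0.4,30],[0,0,0,0,0,0,30]]' 50
python3 -m jog '[[0,0,0,-0.6,-0.4,0,30],[0,0,0,-0.86,-0.5,0,30],[0,0,0,-0.86,-0.5,0,30],[0,0,0,-0.86,-0.5,0,30],[0,0,0,-0.86,-0.5,0,30],[0,0,0,-0.86,-0.5,0,30],[0,0,0,-0.86,-0.5,0,30],[0,0,0,-0.85,-0.52,0,30]]' 50
python3 -m jog '[[0,0,0,0,0,0,30],[0,0,0,0,0,0,30],[0,0,0,0,0,0,30],[0,0,0,0,0,-0.5,30],[0,0,0,0,0,-0.5,30],[0,0,0,0,0,-0.5,30],[0,0,0,0,0,-0.5,30],[0,0,0,0,0,0,30]]' 50
python3 - <<'E'
from h import *
f=r.grab_frame("wrist"); cv2.imwrite("pics/w4.png",f["frame"]); s=r.state(); print(s["eef_pos"],s["wrist_force"])
for o in r.boxes_of("tile","wrist")[:1]: print(o)
g=r.grab_frame("side"); cv2.imwrite("pics/s4.png",cv2.resize(g["frame"][190:420,230:460],(600,600),interpolation=cv2.INTER_CUBIC))
E
```

```text
t: 24.85
eef_pos: [0.6335, -0.1159, 0.1094]
orientation: [3.137, 0.001, 1.519]
wrist_force: [1.1, -0.1, 0.6]
width: 0.0385
gripper_force: 50.6
t: 25.65
eef_pos: [0.4321, -0.233, 0.1054]
orientation: [-3.14, -0.001, 1.52]
wrist_force: [-0.1, 0.2, 0.2]
width: 0.0383
gripper_force: 50.6
t: 26.45
eef_pos: [0.433, -0.2312, 0.0439]
orientation: [-3.138, -0.003, 1.521]
wrist_force: [0.2, 0.2, -1.2]
width: 0.0382
gripper_force: 50.6
[ 0.43364461 -0.23190031  0.04511356] [ 0.14235256 -0.36367624 -0.81017125]
{'rect': [192.2, 160.0, 244.4, 226.7], 'conf': 0.59}
```

View pics/s4.png

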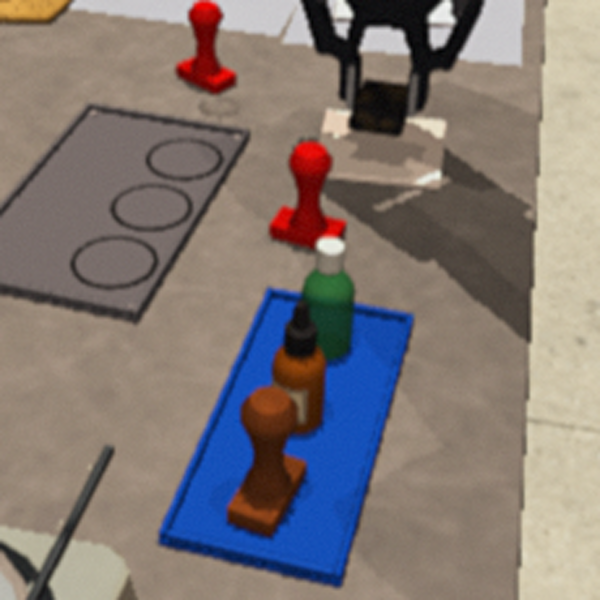

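View pics/w4.png

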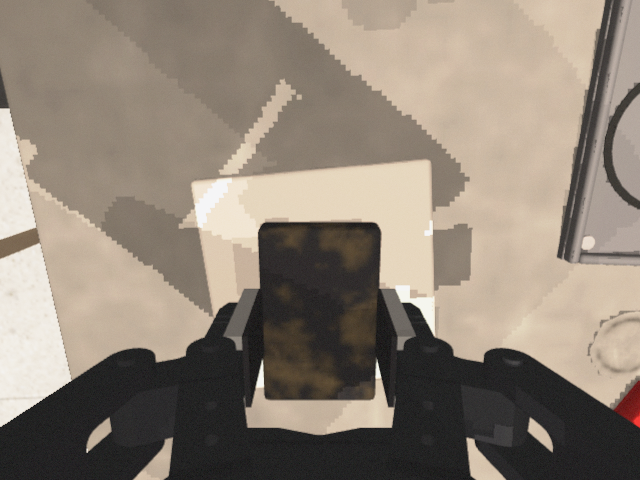

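The side crop shows jar, dropper and stamp upright in the tray, and the stone held flat over the tile at (380,105). The wrist view shows it centred on the tile in x. I'll lower it and release.

```bash
python3 -m jog '[[0,0,0,0,0,-0.3,30],[0,0,0,0,0,-0.25,30],[0,0,0,0,0,-0.15,30],[0,0,0,0,0,-0.1,30],[0,0,0,0,0,-0.07,30],[0,0,0,0,0,0,30],[0,0,0,0,0,0,30],[0,0,0,0,0,0,30]]' 50
python3 -m jog '[[0,0,0,0,0,0,50],[0,0,0,0,0,0,50],[0,0,0,0,0,0,50],[0,0,0,0,0,0,50],[0,0,0,0,0,0.3,60],[0,0,0,0,0,0.7,60],[0,0,0,0,0,1,60],[0,0,0,0,0,1,60]]' 30
python3 -m jog '[[0,0,0,0,0,1,60],[0,0,0,0,0,0,60],[0,0,0,0,0,0,60],[0,0,0,0,0,0,60],[0,0,0,0,0,0,60],[0,0,0,0,0,0,60],[0,0,0,0,0,0,60],[0,0,0,0,0,0,60]]' 30
python3 - <<'E'
from h import *
f=r.grab_frame("wrist"); cv2.imwrite("pics/w5.png",f["frame"]); s=r.state(); print(s["eef_pos"],s["orientation"])
for n,z in (("stone_mid",.017),("tile",.006)):
  for o in r.outline_of(n,"wrist")[:2]: print(n,o["conf"],o["rect"],rect(f,o["pixels"],z))
E
```

```text
t: 27.4
eef_pos: [0.4339, -0.2331, 0.0203]
orientation: [3.141, 0.0, 1.519]
wrist_force: [0.2, -0.6, -1.4]
width: 0.0381
gripper_force: 50.6
t: 28.2
eef_pos: [0.4334, -0.2327, 0.1112]
orientation: [-3.141, -0.0, 1.519]
wrist_force: [0.7, 0.1, 0.7]
width: 0.0597
gripper_force: 0.0
t: 29.0
eef_pos: [0.4335, -0.2328, 0.1395]
orientation: [-3.141, -0.001, 1.519]
wrist_force: [0.1, 0.8, -0.3]
width: 0.0599
gripper_force: 0.0
[ 0.43358358 -0.23289659  0.13968075] [-3.14105751e+00 -3.84993324e-04  1.51941414e+00]
stone_mid 0.57 [287.2, 176.0, 66.6, 103.9] ((435.2576599121094, -232.0133819580078), (64.09298706054688, 39.736244201660156), 87.06997680664062)
tile 0.84 [235.3, 139.9, 162.7, 162.2] ((434.69171142578125, -232.13340759277344), (96.69829559326172, 97.34049224853516), 2.2743046283721924)
```

View pics/w5.png

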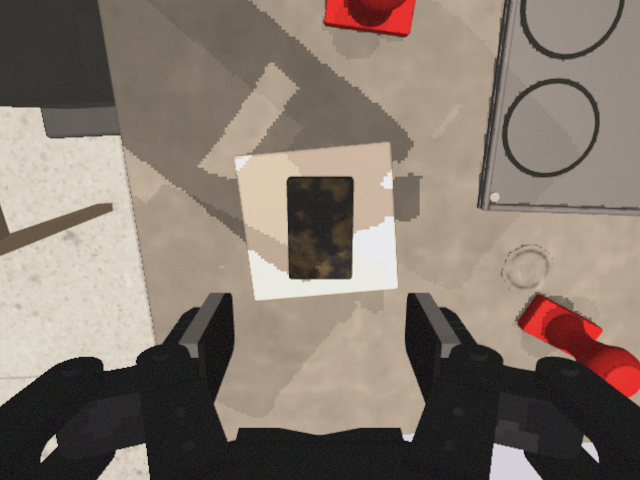

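The stone lies within 1 mm of the tile centre at (320,228). Now I'll return the jar.

```bash
python3 -m jog '[[0,0,-0.25,0.01,0.99,0,60],[0,0,0,0.01,0.99,0,60],[0,0,0,0.01,0.99,0,60],[0,0,0,0.01,0.99,0,60],[0,0,0,0.01,0.99,0,60],[0,0,0,0.01,0.99,0,60],[0,0,0,0.01,0.99,0,60],[0,0,0,0.01,0.99,0,60]]' 30
python3 -m jog '[[0,0,0,0,0,0,60],[0,0,0,0,0,-0.7,60],[0,0,0,0,0,-0.8,60],[0,0,0,0,0,-0.8,60],[0,0,0,0,0,-0.6,60],[0,0,0,0,0,-0.4,60],[0,0,0,0,0,-0.22,60],[0,0,0,0,0,0,60]]' 30
python3 -m jog '[[0,0,0,0,0,0,20],[0,0,0,0,0,0,20],[0,0,0,0,0,0,20],[0,0,0,0,0,0,20],[0,0,0,0,0,0,20],[0,0,0,0,0,0,20],[0,0,0,0,0,0,20],[0,0,0,0,0,0,20]]' 30
```

```text
t: 29.95
eef_pos: [0.436, 0.0058, 0.1402]
orientation: [3.141, 0.0, 1.484]
wrist_force: [-0.3, -0.3, -0.9]
width: 0.0602
gripper_force: 0.0
t: 30.75
eef_pos: [0.4358, 0.0043, 0.0339]
orientation: [-3.14, -0.0, 1.484]
wrist_force: [0.4, 0.1, 0.3]
width: 0.0598
gripper_force: 0.0
t: 31.55
eef_pos: [0.4369, 0.0044, 0.0355]
orientation: [3.14, 0.0, 1.485]
wrist_force: [-1.7, -0.1, 6.0]
width: 0.0309
gripper_force: 29.9
```

```bash
python3 -m jog '[[0,0,0,0,0,0.2,20],[0,0,0,0,0,0.3,20],[0,0,0,0,0,0.5,20],[0,0,0,0,0,0.5,20],[0,0,0,0,0,0.5,20],[0,0,0,0,0,0.5,20],[0,0,0,0,0,0.5,20],[0,0,0,0,0,0,20]]' 40
python3 -m jog '[[0,0,0,0.666,-0.9,0,20],[0,0,0,0.666,-0.9,0,20],[0,0,0,0.666,-0.9,0,20],[0,0,0,0.666,-0.9,0,20],[0,0,0,0.666,-0.9,0,20],[0,0,0,0.666,-0.9,0,20],[0,0,0,0.666,-0.9,0,20],[0,0,0,0,0,0,20]]' 40
python3 -m jog '[[0,0,0,0,0,-0.6,20],[0,0,0,0,0,-0.6,20],[0,0,0,0,0,-0.5,20],[0,0,0,0,0,-0.5,20],[0,0,0,0,0,-0.4,20],[0,0,0,0,0,-0.2,20],[0,0,0,0,0,-0.15,20],[0,0,0,0,0,0,20]]' 40
```

```text
t: 32.35
eef_pos: [0.4377, 0.0044, 0.1269]
orientation: [3.136, 0.001, 1.485]
wrist_force: [0.3, 0.1, -1.2]
width: 0.0304
gripper_force: 39.6
t: 33.15
eef_pos: [0.5776, -0.1875, 0.1239]
orientation: [3.14, 0.001, 1.482]
wrist_force: [0.6, 0.8, -0.2]
width: 0.0305
gripper_force: 39.7
t: 33.95
eef_pos: [0.5764, -0.1846, 0.0363]
orientation: [3.141, 0.0, 1.484]
wrist_force: [0.3, 0.6, -0.8]
width: 0.0305
gripper_force: 39.8
```

```bash
python3 -m jog '[[0,0,0,0,0,-0.03,20],[0,0,0,0,0,0,60],[0,0,0,0,0,0,60],[0,0,0,0,0,0,60],[0,0,0,0,0,0.5,60],[0,0,0,0,0,1,60],[0,0,0,0,0,1,60],[0,0,0,0,0,1,60]]' 30
python3 -m jog '[[0,0,0,-0.56,0.98,0,60],[0,0,0,-0.56,0.98,0,60],[0,0,0,-0.56,0.98,0,60],[0,0,0,-0.56,0.98,0,60],[0,0,0,-0.56,0.98,0,60],[0,0,0,-0.56,0.98,0,60],[0,0,0,-0.56,0.98,0,60],[0,0,0,-0.56,0.98,0,60]]' 30
python3 -m jog '[[0,0,0,-0.03,0.7,0,60],[0,0,0,0,0,0,60],[0,0,0,0,0,-0.8,60],[0,0,0,0,0,-0.8,60],[0,0,0,0,0,-0.8,60],[0,0,0,0,0,-0.6,60],[0,0,0,0,0,-0.5,60],[0,0,0,0,0,0,60]]' 30
python3 -m jog '[[0,0,0,0,0,0,60],[0,0,0,0,0,0,20],[0,0,0,0,0,0,20],[0,0,0,0,0,0,20],[0,0,0,0,0,0,20],[0,0,0,0,0,0,20],[0,0,0,0,0,0,20],[0,0,0,0,0,0,20]]' 30
```

```text
t: 34.75
eef_pos: [0.5761, -0.1844, 0.1424]
orientation: [3.141, 0.0, 1.485]
wrist_force: [0.1, -0.2, -0.6]
width: 0.0604
gripper_force: 0.0
t: 35.55
eef_pos: [0.4411, 0.0518, 0.1413]
orientation: [3.14, -0.0, 1.484]
wrist_force: [-0.0, 0.4, -0.1]
width: 0.0599
gripper_force: 0.0
t: 36.35
eef_pos: [0.4396, 0.0711, 0.0337]
orientation: [-3.138, 0.0, 1.484]
wrist_force: [-0.8, -0.4, -0.8]
width: 0.06
gripper_force: 0.0
t: 37.15
eef_pos: [0.4418, 0.0717, 0.0363]
orientation: [3.139, 0.0, 1.485]
wrist_force: [-1.3, -0.9, 5.7]
width: 0.0292
gripper_force: 29.9
```

```bash
python3 -m jog '[[0,0,0,0,0,0.2,20],[0,0,0,0,0,0.3,20],[0,0,0,0,0,0.5,20],[0,0,0,0,0,0.5,20],[0,0,0,0,0,0.5,20],[0,0,0,0,0,0.5,20],[0,0,0,0,0,0.5,20],[0,0,0,0,0,0,20]]' 40
python3 -m jog '[[0,0,0,0.659,-0.865,0,20],[0,0,0,0.659,-0.865,0,20],[0,0,0,0.659,-0.865,0,20],[0,0,0,0.659,-0.865,0,20],[0,0,0,0.659,-0.865,0,20],[0,0,0,0.659,-0.865,0,20],[0,0,0,0.659,-0.865,0,20],[0,0,0,0,0,0,20]]' 40
python3 -m jog '[[0,0,0,0,0,-0.6,20],[0,0,0,0,0,-0.6,20],[0,0,0,0,0,-0.5,20],[0,0,0,0,0,-0.5,20],[0,0,0,0,0,-0.4,20],[0,0,0,0,0,-0.2,20],[0,0,0,0,0,-0.15,20],[0,0,0,0,0,0,20]]' 40
```

```text
t: 37.95
eef_pos: [0.4421, 0.0718, 0.1275]
orientation: [3.136, -0.0, 1.485]
wrist_force: [0.1, 0.4, -0.2]
width: 0.0292
gripper_force: 39.5
t: 38.75
eef_pos: [0.5806, -0.1128, 0.1245]
orientation: [3.14, 0.001, 1.482]
wrist_force: [-0.2, 0.5, -0.2]
width: 0.029
gripper_force: 39.6
t: 39.55
eef_pos: [0.5795, -0.1099, 0.0369]
orientation: [3.141, 0.0, 1.485]
wrist_force: [0.2, 0.5, -0.2]
width: 0.0288
gripper_force: 39.6
```

```bash
python3 -m jog '[[0,0,0,0,0,-0.03,20],[0,0,0,0,0,0,60],[0,0,0,0,0,0,60],[0,0,0,0,0,0,60],[0,0,0,0,0,0.5,60],[0,0,0,0,0,1,60],[0,0,0,0,0,1,60],[0,0,0,0,0,1,60]]' 30
python3 -m jog '[[0,0,0,-0.56,0.98,0,60],[0,0,0,-0.56,0.98,0,60],[0,0,0,-0.56,0.98,0,60],[0,0,0,-0.56,0.98,0,60],[0,0,0,-0.56,0.98,0,60],[0,0,0,-0.56,0.98,0,60],[0,0,0,-0.56,0.98,0,60],[0,0,0,-0.56,0.98,0,60]]' 30
python3 -m jog '[[0,0,0,0,0.35,0,60],[0,0,0,0,0,0,60],[0,0,0,0,0,-0.8,60],[0,0,0,0,0,-0.8,60],[0,0,0,0,0,-0.8,60],[0,0,0,0,0,-0.6,60],[0,0,0,0,0,-0.5,60],[0,0,0,0,0,0,60]]' 30
python3 -m jog '[[0,0,0,0,0,0,60],[0,0,0,0,0,0,20],[0,0,0,0,0,0,20],[0,0,0,0,0,0,20],[0,0,0,0,0,0,20],[0,0,0,0,0,0,20],[0,0,0,0,0,0,20],[0,0,0,0,0,0,20]]' 30
```

```text
t: 40.35
eef_pos: [0.5791, -0.1098, 0.1428]
orientation: [3.141, 0.0, 1.484]
wrist_force: [0.7, -0.5, -0.8]
width: 0.0601
gripper_force: 0.0
t: 41.15
eef_pos: [0.4442, 0.1265, 0.1419]
orientation: [3.14, -0.0, 1.484]
wrist_force: [0.6, 0.8, 0.3]
width: 0.0597
gripper_force: 0.0
t: 41.95
eef_pos: [0.4439, 0.1346, 0.0339]
orientation: [-3.138, 0.001, 1.483]
wrist_force: [0.3, 1.0, 0.1]
width: 0.0603
gripper_force: 0.0
t: 42.75
eef_pos: [0.4458, 0.1359, 0.0368]
orientation: [3.139, 0.0, 1.485]
wrist_force: [0.1, -0.8, 5.4]
width: 0.0284
gripper_force: 29.9
```

```bash
python3 -m jog '[[0,0,0,0,0,0.2,20],[0,0,0,0,0,0.3,20],[0,0,0,0,0,0.5,20],[0,0,0,0,0,0.5,20],[0,0,0,0,0,0.5,20],[0,0,0,0,0,0.5,20],[0,0,0,0,0,0.5,20],[0,0,0,0,0,0,20]]' 40
python3 -m jog '[[0,0,0,0.684,-0.877,0,20],[0,0,0,0.684,-0.877,0,20],[0,0,0,0.684,-0.877,0,20],[0,0,0,0.684,-0.877,0,20],[0,0,0,0.684,-0.877,0,20],[0,0,0,0.684,-0.877,0,20],[0,0,0,0.684,-0.877,0,20],[0,0,0,0,0,0,20]]' 40
python3 -m jog '[[0,0,0,0,0,-0.6,20],[0,0,0,0,0,-0.6,20],[0,0,0,0,0,-0.5,20],[0,0,0,0,0,-0.5,20],[0,0,0,0,0,-0.4,20],[0,0,0,0,0,-0.2,20],[0,0,0,0,0,-0.15,20],[0,0,0,0,0,0,20]]' 40
```

```text
t: 43.55
eef_pos: [0.446, 0.1361, 0.128]
orientation: [3.137, -0.001, 1.485]
wrist_force: [0.8, -0.4, -0.7]
width: 0.0282
gripper_force: 39.4
t: 44.35
eef_pos: [0.59, -0.0513, 0.1251]
orientation: [3.141, 0.001, 1.481]
wrist_force: [0.1, 0.1, -0.4]
width: 0.0282
gripper_force: 39.6
t: 45.15
eef_pos: [0.5888, -0.0484, 0.0375]
orientation: [3.141, 0.0, 1.485]
wrist_force: [0.2, -0.4, -0.0]
width: 0.028
gripper_force: 39.5
```

Release, rise and move aside so the cameras see everything.

```bash
python3 -m jog '[[0,0,0,0,0,-0.03,20],[0,0,0,0,0,0,60],[0,0,0,0,0,0,60],[0,0,0,0,0,0,60],[0,0,0,0,0,0.5,60],[0,0,0,0,0,1,60],[0,0,0,0,0,1,60],[0,0,0,0,0,1,60]]' 30
python3 -m jog '[[0,0,0,0,0.9,0.5,60],[0,0,0,0,0.9,0.5,60],[0,0,0,0,0.9,0.5,60],[0,0,0,0,0.9,0,60],[0,0,0,0,0.9,0,60],[0,0,0,0,0.9,0,60],[0,0,0,0,0.9,0,60],[0,0,0,0,0.9,0,60]]'
python3 - <<'E'
from h import *
t=r.grab_frame("top"); cv2.imwrite("pics/t9.png",cv2.resize(t["frame"][140:330,150:430],(800,543),interpolation=cv2.INTER_CUBIC))
for n,x0 in (("jar_mid",[.5744,-.1814]),("dropper_mid",[.5776,-.1138]),("stamp_mid",[.5871,-.0493])):
    for o in r.boxes_of(n,"top")[:3]: print(n,o["conf"],o["rect"],fit({"w":t},{"w":o["rect"]},n,x0))
g=r.grab_frame("side"); cv2.imwrite("pics/s9.png",cv2.resize(g["frame"][170:420,190:440],(600,600),interpolation=cv2.INTER_CUBIC))
E
```

```text
t: 45.95
eef_pos: [0.5884, -0.0483, 0.1436]
orientation: [3.141, 0.0, 1.484]
wrist_force: [0.9, -1.8, -0.4]
width: 0.0598
gripper_force: 0.0
t: 46.75
eef_pos: [0.5883, 0.1689, 0.1877]
orientation: [3.14, -0.0, 1.485]
wrist_force: [-0.2, 0.5, 0.1]
width: 0.0601
gripper_force: 0.0
dropper_mid 0.8 [314.7, 200.8, 14.2, 13.6] (array([ 0.57755443, -0.11695667]), array([-1.3, -2.4,  1.2,  3.8]))
stamp_mid 0.91 [312.4, 255.0, 16.0, 25.4] (array([ 0.46881729, -0.1120154 ]), array([-5.2,  4. ,  5.1, -4.9]))
stamp_mid 0.67 [412.1, 190.0, 25.5, 23.4] (array([ 0.58430212, -0.31223645]), array([-1.2,  1.6,  1.1, -2.1]))
stamp_mid 0.62 [273.6, 196.1, 24.2, 18.7] (array([ 0.58361003, -0.05018645]), array([-1. , -0.4,  1. ,  0.5]))
```

View pics/t9.png

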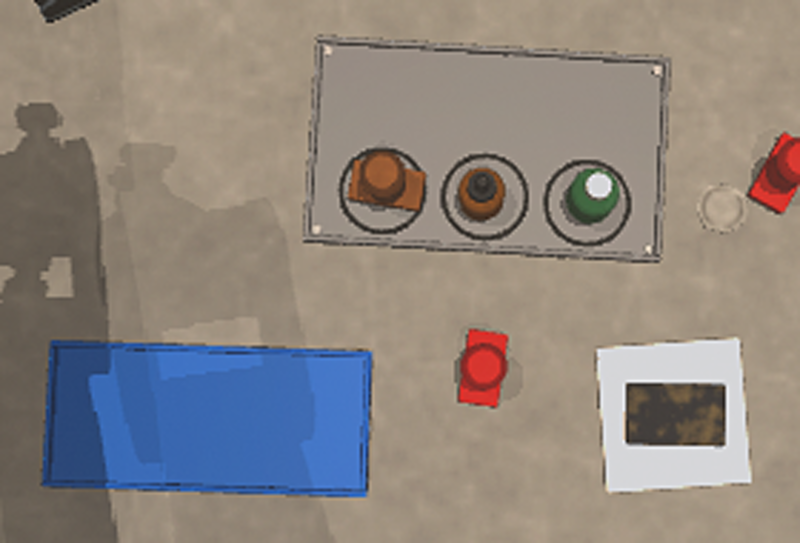

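View pics/s9.png

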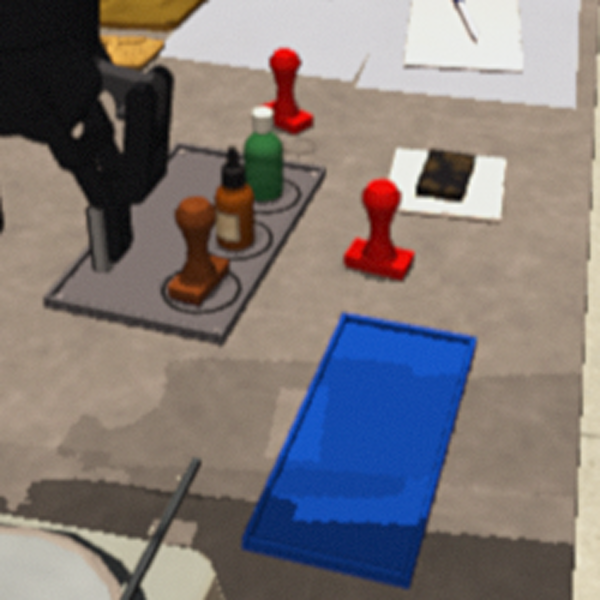

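The pictures match the start: stamp at (382,180), dropper at (483,190) and jar at (597,195) of the top crop are on their seats and upright. The stone is on the tile at (675,413) and the gripper is clear.

```bash
python3 -c "
from workcell import r
print(r.sign_off())"
```

```text
the job is handed in; nothing more can be done
None
```

The job is handed in (no verdict was shown): the touchstone lies flat on the middle of the tile, and the dropper bottle, stamp and green bottle stand upright back on their own seats, all released, at about 47 s of the 136 s allowed.

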